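# Set and lock the roller-gap adjuster of a strap splitter

### The arm

A 7-joint arm with a two-finger parallel gripper is mounted at the origin on the work surface. World frame = base frame: x ahead of the robot, y to its left, z up, the work surface at z = 0. Lengths are in mm, angles in rad, forces in N, time in s.
With the tool pointing down it reaches from about 400 to 900 mm from the base axis. Payload 5.5 kg.
Tool frame: the origin (TCP) lies at the centre of the arm's flange, where the gripper is bolted on; the fingertips stand 173 mm ahead of it and the grasp point (between the pads) lies 155 mm ahead of it; z points along the fingers, x is the direction in which the jaws open and shut, and the axes are right-handed (so a half turn about z gives the same grasp; the last joint's range is limited). The gripper opens to 85 mm and grips with 20 to 120 N. Pads are 22 mm wide; open, the fingers measure 114 mm over their backs; the gripper's body (76 mm by 85 mm) begins 54 mm behind the grasp point. The pads swing forward as they close: fully open they stand 13 mm farther back than shut.
Start: joints at [-1.055, 0.501, -0.427, 1.55, 0.221, 1.138, -0.21], TCP at [162.542, 629.346, 404.71] pointing down, gripper open.
Joint ranges: [-2.88, 2.88], [-0.31, 2.03], [-1.54, 1.56], [0.2, 2.42], [-1.41, 4.55], [0.19, 2.02], [-2.57, 2.57]. Speed limits (rad/s): [2.57, 2.57, 3.14, 3.14, 3.14, 3.14, 3.14].

### API

Orientations are given as [roll, pitch, yaw] about the fixed x, y, z axes, in that order (R = Rz(yaw) Ry(pitch) Rx(roll)).
In Python, from rig import manip, camera, camera_params, spotter gives the robot as it stands. The module is installed in compiled form; this text tells all that it offers.
- The arm moves only by the tool arm_command, never from a script. Its argument "plan" is a list of rows, each an object with "translation": the shift along the tool's x, y, z in m, a list of three; "rotation": the turn, a rotation vector about the tool's x, y, z in degrees, a list of three; "grip": the finger opening in m, from 0 to 0.0854. In form: [{"translation": [x, y, z], "rotation": [rx, ry, rz], "grip": grip}, ...]. A call has 1 to 12 rows; each row shifts and turns the commanded pose from where the row before left it, along the tool's axes as they then stand; what a row does not reach is not made up. A row lasts 1/10 s, in which the tool goes at most 50 mm and 8.59 degrees, less where a joint would pass 70% of its speed; a pose out of reach is approached as far as the arm can. A call is refused whole if a number of a shift passes 0.05 or a number of a turn 8.59, either way. A call with a gripper value outside its range is refused whole. The fingers move at their own pace and stop on an object; "force" is the grip in N (left out, the last holds). Time passes only in rows, so rows that do not move let the fingers close. It gives the time, the measured TCP pose, the force and the opening at its end, in the units of the state.
- manip.read_state(): the state, without advancing time (a new reading comes with each control period).
- camera(name): name is "scene" or "side" or "wrist"; returns the picture (384x512x3 uint8, red, green, blue); there is no depth.
- camera_params(name): a dict with "fx", "fy", "cx", "cy" (pixels), "k1" (the pictures are not rectified: a ray, as slopes to the right and down, at radius r is drawn at 1 + k1 r^2 times it, then the intrinsics apply), "R" (3x3) and "t" (3): a world point X has camera coordinates R X + t; the wrist camera has in their place "hand_eye" (4x4, takes a point from camera to tool coordinates, whose origin is the TCP and whose axes are the tool frame's). Camera axes: x right, y down, z forward; pixel columns grow to the right and rows downward; lengths in mm; the calibration is good to about 2 mm. A picture is of the moment at which its call begins: read the wrist's pose just before it. camera_params takes no time and is no camera call.
- manip.sign_off(): hands the job in, once; it reports no verdict.
Trained networks look in the newest picture that a camera, given by its name, has taken for a name from the list of things; names that differ only in an ending like _2 or _b are one class to them, and where a whole thing is asked for, a point or a joint stands for the part that bears it (a point fixed in the world has none). Each returns a list of dicts, best first, with "p" (0 to 1); they miss things now and then, are a little off and sometimes report something else, mostly with a low value. They report only what shows in the picture. A call takes as long as a camera call.
- spotter.search_frame(camera, query): "extent" ([left, top, right, bottom] in pixels, round what is visible of it).
- spotter.regions_of(camera, query): "pixels" (384x512 bool, what is visible of it) and "extent" ([left, top, right, bottom] in pixels, round what is visible of it).
The state is a dict: "t": time; "q": joint angles; "qd": joint speeds; "tau": joint torques, N m; "position": TCP position; "eef_rot": TCP orientation; "wrist_force": force on the tool from outside, world axes, zero at the start; "ft_torque": the same for the moment, N m; "gripper_width": finger opening in mm.
Only numpy, scipy, OpenCV 4.12 (cv2) and the standard library are available. Lean on these libraries where they do the work, as an engineer would, in place of code of your own. Each camera call takes 0.05 s, during which the arm holds its last target.

### The job

On the leather-strap splitter, turn the black bar knob so that its orange pointer lines up with the long white mark on the dial plate, then swing the red-pegged jam nut clockwise under it all the way down and nip it tight, so that the red tab of the lock washer is drawn up to the brass pip. Stop as soon as the nut is tight: do not force it or drag the pointer past the mark, where it must still be at the end; leave the jug, jar and glue bottle where they stand.

Things in the scene. Friction and masses are not known exactly. Their poses are not given: they have to be found in the camera images.
- splitter: Green strap splitter fixed to the table, 200 x 170 mm, 110 mm high to the top of the round dark dial plate (156 mm across). Origin: centre of the underside, on the vertical axis of the adjuster screw; z up. The long white mark on the dial plate lies towards this body's -x axis, 52 to 76 mm from the screw axis; short thin ticks are only divisions.
- adjuster (a joint): Turn of the adjuster screw and knob, rad, clockwise from above positive; 0 = orange pointer on the white mark; range -2.5 to 1.5. Starts at -1.3 to -0.5. Stiff, stays where it is left: about 0.75 N m turns it (grip the bar with 60 to 90 N). Pointer, collar, washer and jam nut turn along with it.
- knob_grip (a point): Grip centre of the black bar knob, on the screw's axis, 186 mm above the table. Bar 46 mm long, 14 mm thick, 30 mm high (169 to 199 mm above the table), free on both long sides. It lies along the pointer (5 mm wide, at the bar's foot, reaching 54 mm from the axis); -x of this entry points along the pointer.
- jam_nut: Steel hex jam nut on the screw below the knob, 30 mm across flats, with an arm carrying an upright red peg. Origin on the screw axis; x axis along the arm. Clockwise from above runs it down, 8 mm a turn. It starts loose; after 1.7 to 2.7 rad it meets the lock washer, at a direction that differs every time and must be felt. It stays where it is left.
- peg (a point): Middle of the red peg: 16 mm thick, 85 mm from the screw axis, from 24 mm below (arm's top at 22 mm below, arm 14 mm wide) to 18 mm above this point; 152 mm above the table when down, 2 to 4 mm more at the start. Free space all round. To push it: about 1 N while loose, 4 N once the washer is met, and over 9 N would drag the adjuster off its setting.
- tab (a point): Outer end of the red tab of the brass lock washer under the nut, 26 mm from the screw axis. Slack: 0.16 rad (4.2 mm) counter-clockwise of the brass pip. Once met by the nut it turns along with it, stiffly, for 0.16 rad (13.6 mm of peg travel) up to the pip, where it is tight; it does not spring back.
- pip (a point): Small upright brass pip (4 mm thick) on the collar of the adjuster screw, 26 mm from the axis, a quarter turn clockwise from the pointer; it turns with the adjuster.
- jug: Pink mug-shaped jug, 96 mm across, 105 mm high, bystander, stands on the table; origin under its centre.
- jar: White jar, 72 mm across, 75 mm high, bystander; origin under its centre.
- glue: White glue bottle with blue cap, 44 mm across, 120 mm high, bystander; origin under its centre.

How it is judged (in metres and radians):
On the way, in this order (a step that is already met when the one before it is completed fails the run):
1. the pointer is set to the white mark (within 0.12 rad) with the lock washer still slack (value of joint adjuster between -0.12 and 0.12 rad and distance between tab and pip above 0.003 m), for 0.3 s.
2. the jam nut is run down and nipped: the washer's tab within 2 mm of the pip, the pointer still on the mark (within 0.12 rad) (distance between tab and pip below 0.002 m and value of joint adjuster between -0.12 and 0.12 rad), for 0.2 s.
At the end, for the whole second after the job is handed in: The washer's tab is within 2 mm of the pip (nut down and tight), the pointer is within 0.12 rad of the white mark, and the nut is at rest (all of step 2 and linear speed of jam_nut below 0.01 m/s and angular speed of jam_nut below 0.05 rad/s); the robot touches nothing.
It fails at once if the adjuster is turned or dragged more than 0.3 rad past the mark (nut over-tightened) (value of joint adjuster above 0.3 rad).
It fails at once if the jug is moved more than 20 mm (distance of jug from where it was at the start of the episode above 0.02 m).
It fails at once if the jar is moved more than 20 mm (distance of jar from where it was at the start of the episode above 0.02 m).
It fails at once if the glue is moved more than 20 mm (distance of glue from where it was at the start of the episode above 0.02 m).
It also fails if it takes over 72 s, if anything falls off the work surface, if the arm or the gripper's body presses on something with over 40 N, if the wrist force passes 120 N, or if a joint passes its speed limit or range.

## Working session

There is one attempt and no reset: what is moved stays moved. The work goes in short steps, Python scripts to look and compute and a tool call to move; the robot and the scene stay as the last step left them, time stands still between calls to the robot, and variables do not carry over. Pictures are saved under pics/ and viewed, and the job is handed in when it is done.

Besides the shell and the picture viewer there is one more tool, called after "Request:" as name([rows], argument=value, ...), one row to a line, values as JSON. arm_command: Moves the arm, as the interface text tells. Its arguments: {"type":"object","properties":{"plan":{"type":"array"},"force":{"type":"number"}},"required":["plan"]}

```bash
mkdir -p pics; ls; python3 - <<'E'
from rig import manip,camera,camera_params,spotter
import cv2,numpy as np
s=manip.read_state();print({k:np.round(v,3).tolist() for k,v in s.items()})
for n in ["scene","side","wrist"]:
    im=camera(n);cv2.imwrite(f"pics/{n}0.png",im[:,:,::-1])
    p=camera_params(n);print(n,{k:np.round(v,4).tolist() for k,v in p.items()})
E
```

```text
pics
{'t': 0.0, 'q': [-1.055, 0.502, -0.427, 1.551, 0.221, 1.138, -0.21], 'qd': [-0.0, -0.0, -0.0, -0.001, 0.002, -0.0, 0.0], 'tau': [-0.0, -56.951, -5.816, -28.094, 0.011, 0.012, -0.0], 'position': [162.544, 628.978, 403.675], 'eef_rot': [-3.142, 0.002, 1.318], 'wrist_force': [0.797, 0.462, 0.294], 'ft_torque': [0.004, 0.025, -0.021], 'gripper_width': 85.761}
scene {'fx': 465.1784, 'fy': 465.1784, 'cx': 256.0494, 'cy': 199.4569, 'k1': -0.0817, 'R': [[0.2401, 0.9706, -0.0131], [0.8215, -0.2104, -0.53], [-0.5172, 0.1165, -0.8479]], 't': [-195.7939, -388.9691, 1449.3557]}
side {'fx': 491.3355, 'fy': 491.3355, 'cx': 252.3869, 'cy': 186.4204, 'k1': -0.1211, 'R': [[0.8044, -0.5941, 0.0028], [-0.4391, -0.5978, -0.6707], [0.4001, 0.5383, -0.7417]], 't': [-466.0143, 384.9423, 983.0269]}
wrist {'fx': 276.898, 'fy': 276.898, 'cx': 256.9981, 'cy': 192.4754, 'k1': -0.0017, 'hand_eye': [[1.0, -0.0007, 0.0015, 1.3478], [0.0002, 0.9519, 0.3066, -79.7526], [-0.0017, -0.3066, 0.9519, 30.7585], [0.0, 0.0, 0.0, 1.0]]}
```

View pics/scene0.png

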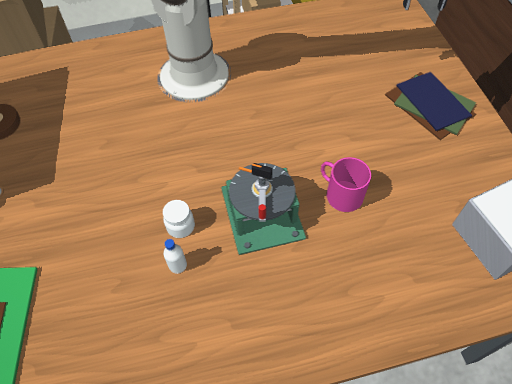

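View pics/side0.png

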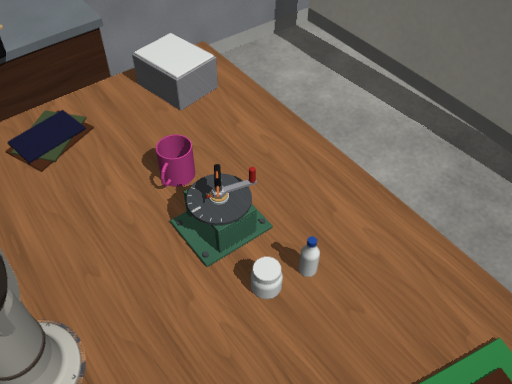

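View pics/wrist0.png

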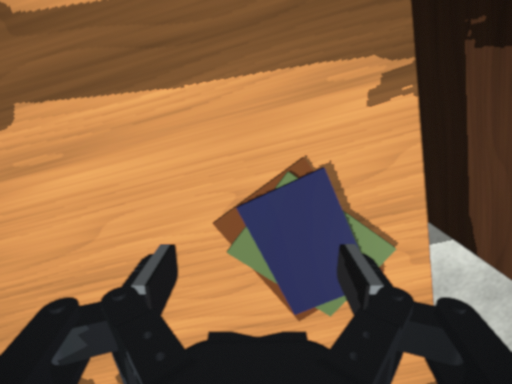

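```bash
cat > h.py <<'E'
from rig import manip,camera,camera_params,spotter
import cv2,numpy as np
from scipy.spatial.transform import Rotation as Ro
def campose(n,st=None):
    p=camera_params(n)
    if 'R' in p: R=np.array(p['R']);t=np.array(p['t']);return p,R.T,-R.T@t
    H=np.array(p['hand_eye']);st=st or manip.read_state()
    T=Ro.from_euler('xyz',st['eef_rot']).as_matrix()
    return p,T@H[:3,:3],T@H[:3,3]+np.array(st['position'])
def ray(n,uv,st=None):
    p,R,c=campose(n,st)
    d=np.array([(uv[0]-p['cx'])/p['fx'],(uv[1]-p['cy'])/p['fy']]);u=d.copy()
    for _ in range(10): u=d/(1+p['k1']*(u@u))
    return c,R@np.array([u[0],u[1],1])
def atz(n,uv,z,st=None):
    c,d=ray(n,uv,st);return c+d*(z-c[2])/d[2]
def proj(n,X,st=None):
    p,R,c=campose(n,st);x=R.T@(np.array(X)-c);u=x[:2]/x[2];u=u*(1+p['k1']*(u@u))
    return np.array([u[0]*p['fx']+p['cx'],u[1]*p['fy']+p['cy']])
def zoom(im,x0,y0,x1,y1,k,fn):
    cv2.imwrite(fn,cv2.resize(im[y0:y1,x0:x1,::-1],None,fx=k,fy=k,interpolation=cv2.INTER_CUBIC))
E
python3 - <<'E'
from h import *
a=cv2.imread("pics/scene0.png")[:,:,::-1];zoom(a,210,150,310,225,7,"pics/scene0z.png")
a=cv2.imread("pics/side0.png")[:,:,::-1];zoom(a,165,150,275,230,7,"pics/side0z.png")
for n in ["scene","side"]:
    for q,z in [("splitter",55),("knob_grip",186),("peg",155),("jug",50),("jar",37),("glue",60)]:
        for d in spotter.search_frame(n,q)[:2]:
            e=d['extent'];c=((e[0]+e[2])/2,(e[1]+e[3])/2)
            print(n,q,round(d['p'],2),np.round(e,1),atz(n,c,z).round(0))
E
```

```text
scene splitter 0.93 [220.2 164.3 302.2 256.7] [561.  76.  55.]
scene knob_grip 0.71 [237.8 164.3 275.  220.1] [590.  59. 186.]
scene knob_grip 0.69 [220.9 161.  303.6 258.4] [635.  60. 186.]
scene peg 0.74 [254.5 182.9 268.  220.4] [597.  68. 155.]
scene jug 0.65 [221.4 163.7 303.6 255.9] [557.  81.  50.]
scene jug 0.62 [321.  155.3 373.1 212.5] [536. 305.  50.]
scene jar 0.79 [162.4 199.2 193.1 236.9] [ 521. -124.   37.]
scene jar 0.3 [254.7 183.3 273.1 224. ] [533.  90.  37.]
scene glue 0.97 [164.3 239.7 189.2 273.9] [ 635. -140.   60.]
scene glue 0.69 [241.8 164.2 272.3 220.1] [510.  79.  60.]
side splitter 0.73 [171.4 163.  274.7 264.7] [543.  71.  55.]
side knob_grip 0.8 [205.7 160.2 254.1 203.1] [552.  48. 186.]
side peg 0.69 [210.2 165.6 254.6 200.8] [569.  64. 155.]
side jug 0.58 [156.6 132.2 195.1 185.7] [549. 310.  50.]
side jar 0.72 [250.1 254.5 283.2 299. ] [ 527. -124.   37.]
side glue 0.6 [300.2 239.7 317.9 279.2] [ 623. -156.   60.]
side glue 0.58 [212.9 168.3 255.9 199.2] [620. 133.  60.]
```

View pics/scene0z.png

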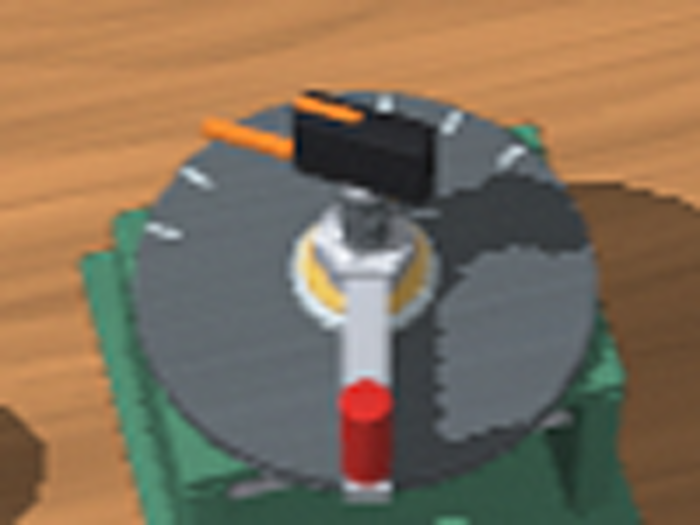

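View pics/side0z.png

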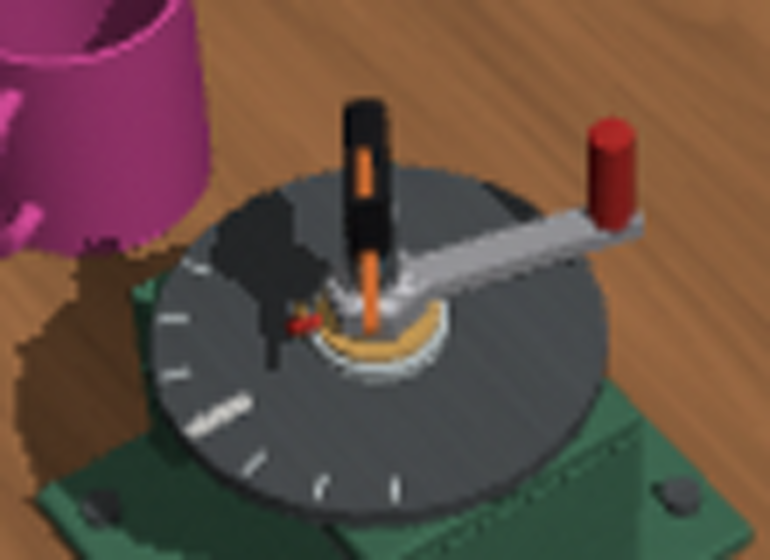

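```bash
python3 - <<'E'
from h import *
def S(n,x,y):
    o={'scene':(210,150),'side':(165,150)}[n];return (o[0]+(x+.5)/7-.5,o[1]+(y+.5)/7-.5)
# dial ellipse: rim points on top edge z=110
for n,pts in [("scene",[(132,270),(598,270),(150,200),(200,420),(270,470),(560,400),(380,90),(250,115),(500,115)]),
              ("side",[(150,340),(170,270),(607,340),(570,240),(400,165),(300,180),(350,512),(180,430),(500,480),(250,490)])]:
    P=np.array([atz(n,S(n,*p),110)[:2] for p in pts])
    from scipy.optimize import least_squares
    r=least_squares(lambda c:np.hypot(*(P-c[:2]).T)-c[2],[P[:,0].mean(),P[:,1].mean(),78],loss='soft_l1')
    print(n,r.x.round(1),r.fun.round(1))
print("mark",atz("side",S("side",188,433),110),atz("side",S("side",250,400),110))
print("tip scene",atz("scene",S("scene",207,127),171),"side",atz("side",S("side",371,332),171))
print("peg top scene",atz("scene",S("scene",366,395),173),"side",atz("side",S("side",612,132),173))
print("bar top side ends",atz("side",S("side",366,102),199),)
for p in [(308,92),(437,125)]:print("bar scene",atz("scene",S("scene",*p),199))
E
```

```text
scene [537.2  84.3  78.9] [-0.3 -1.2  1.2 -1.7  1.2  0.3 -0.6 -0.3  2.8]
side [540.1  82.2  77.3] [-0.4  0.6  0.3 -0.2  0.5 -0.6  0.1 -0.6 -0.5  1.1]
mark [464.88226805  82.45912752 110.        ] [489.02317594  82.31700124 110.        ]
tip scene [506.89093046  39.40109195 171.        ] side [511.20940991  37.6082334  171.        ]
peg top scene [618.37987312  63.79847248 173.        ] side [623.19332262  61.74196654 173.        ]
bar top side ends [552.13224439  99.34450833 199.        ]
bar scene [521.69795823  69.73581133 199.        ]
bar scene [544.06867176 105.54723899 199.        ]
```

Request:
arm_command([
  {"translation": [-0.029, 0.0334, 0], "rotation": [0, 0, 0], "grip": 0.085},
  {"translation": [-0.029, 0.0334, 0], "rotation": [0, 0, 0], "grip": 0.085},
  {"translation": [-0.029, 0.0334, 0], "rotation": [0, 0, 0], "grip": 0.085},
  {"translation": [-0.029, 0.0334, 0], "rotation": [0, 0, 0], "grip": 0.085},
  {"translation": [-0.029, 0.0334, 0], "rotation": [0, 0, 0], "grip": 0.085},
  {"translation": [-0.029, 0.0334, 0], "rotation": [0, 0, 0], "grip": 0.085},
  {"translation": [-0.029, 0.0334, 0], "rotation": [0, 0, 0], "grip": 0.085},
  {"translation": [-0.029, 0.0334, 0], "rotation": [0, 0, 0], "grip": 0.085},
  {"translation": [-0.029, 0.0334, 0], "rotation": [0, 0, 0], "grip": 0.085},
  {"translation": [-0.029, 0.0334, 0], "rotation": [0, 0, 0], "grip": 0.085},
  {"translation": [-0.029, 0.0334, 0], "rotation": [0, 0, 0], "grip": 0.085},
  {"translation": [-0.029, 0.0334, 0], "rotation": [0, 0, 0], "grip": 0.085},
])

```text
t: 1.95
position: [464.3, 190.6, 405.1]
eef_rot: [3.141, -0.001, 1.318]
wrist_force: [-0.1, 0.9, -1.1]
gripper_width: 84.8
```

Request:
arm_command([
  {"translation": [0, 0, 0], "rotation": [0, 0, 8.5], "grip": 0.085},
  {"translation": [0, 0, 0], "rotation": [0, 0, 8.5], "grip": 0.085},
  {"translation": [0, 0, 0], "rotation": [0, 0, 8.5], "grip": 0.085},
  {"translation": [0, 0, 0], "rotation": [0, 0, 8.5], "grip": 0.085},
  {"translation": [0, 0, 0], "rotation": [0, 0, 8.5], "grip": 0.085},
  {"translation": [0, 0, 0], "rotation": [0, 0, 8.5], "grip": 0.085},
  {"translation": [0, 0, 0], "rotation": [0, 0, 8.5], "grip": 0.085},
  {"translation": [0, 0, 0], "rotation": [0, 0, 8.5], "grip": 0.085},
  {"translation": [0, 0, 0], "rotation": [0, 0, 8.5], "grip": 0.085},
  {"translation": [0, 0, 0], "rotation": [0, 0, 8.5], "grip": 0.085},
  {"translation": [0, 0, 0], "rotation": [0, 0, 8.5], "grip": 0.085},
  {"translation": [0, 0, 0], "rotation": [0, 0, 8.5], "grip": 0.085},
])

```text
t: 3.15
position: [463.5, 192.3, 404.9]
eef_rot: [-3.141, -0.0, -0.468]
wrist_force: [-0.3, -0.3, -0.2]
gripper_width: 84.9
```

```bash
cat >> h.py <<'E'
def shift(dx,dy,dz,st=None):
    st=st or manip.read_state()
    return Ro.from_euler('xyz',st['eef_rot']).as_matrix().T@np.array([dx,dy,dz])
def show():
    s=manip.read_state()
    for k in ['t','q','position','wrist_force','ft_torque','gripper_width']: print(k,np.round(s[k],2).tolist())
    print('rot deg',np.degrees(s['eef_rot']).round(2));return s
E
python3 - <<'E'
from h import *
s=show()
im=camera("wrist");cv2.imwrite("pics/w1.png",im[:,:,::-1])
print(shift(538.5-s['position'][0],83.2-s['position'][1],0))
E
```

```text
t 3.15
q [-0.46, 0.2, 0.01, 1.93, -0.0, 1.01, -0.91]
position [463.54, 192.27, 404.87]
wrist_force [-0.31, -0.27, -0.15]
ft_torque [-0.03, -0.01, 0.04]
gripper_width 84.88
rot deg [-1.7998e+02 -1.0000e-02 -2.6820e+01]
[ 1.16566832e+02  6.26624405e+01 -5.53769407e-03]
```

View pics/w1.png

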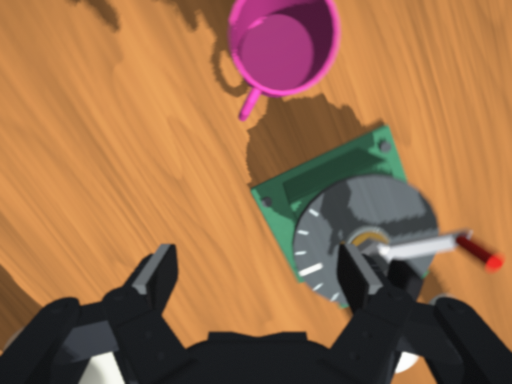

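Request:
arm_command([
  {"translation": [0.039, 0.012, 0], "rotation": [0, 0, 0], "grip": 0.085},
  {"translation": [0.039, 0.012, 0], "rotation": [0, 0, 0], "grip": 0.085},
  {"translation": [0.0385, 0.012, 0], "rotation": [0, 0, 6.3], "grip": 0.085},
  {"translation": [0, 0, 0], "rotation": [0, 0, 0], "grip": 0.085},
])

```text
t: 3.6
position: [555.0, 102.5, 405.0]
eef_rot: [3.141, -0.004, -0.58]
wrist_force: [-1.1, -2.0, 0.1]
gripper_width: 84.7
```

```bash
python3 - <<'E'
from h import *
s=show()
im=camera("wrist");cv2.imwrite("pics/w2.png",im[:,:,::-1])
zoom(im,170,150,370,300,4,"pics/w2z.png")
E
```

```text
t 3.6
q [-0.31, 0.31, 0.1, 1.79, -0.03, 1.04, -0.78]
position [555.02, 102.49, 404.96]
wrist_force [-1.11, -1.95, 0.07]
ft_torque [-0.05, 0.03, -0.05]
gripper_width 84.69
rot deg [179.95  -0.24 -33.23]
```

View pics/w2.png

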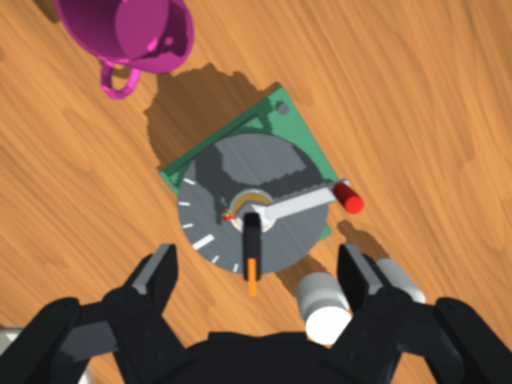

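View pics/w2z.png

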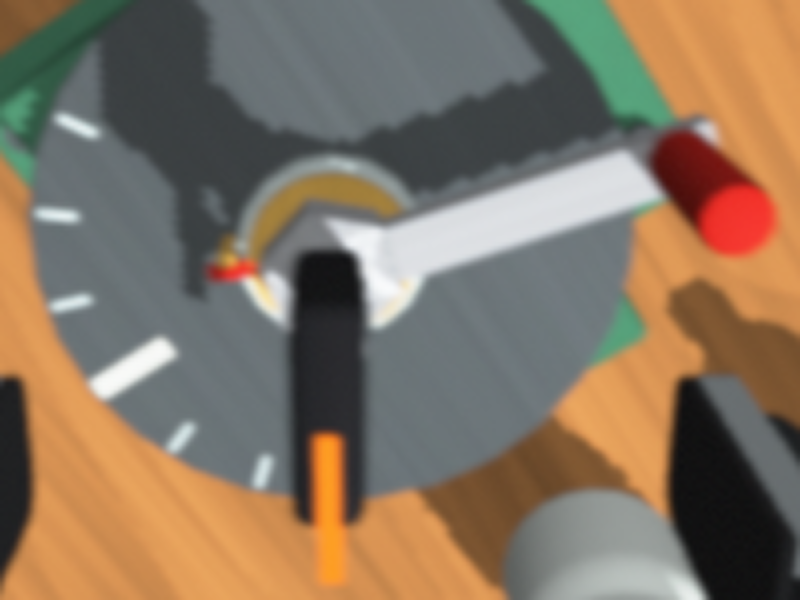

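```bash
python3 - <<'E'
from h import *
s=manip.read_state()
Z=lambda x,y:(170+(x+.5)/4-.5,150+(y+.5)/4-.5)
from scipy.optimize import least_squares
P=np.array([atz("wrist",Z(*p),110,s)[:2] for p in [(32,200),(50,350),(100,425),(190,480),(390,492),(480,465),(600,350),(632,260),(620,150)]])
r=least_squares(lambda c:np.hypot(*(P-c[:2]).T)-c[2],[538,83,78],loss='soft_l1');print(r.x.round(1),r.fun.round(1))
c=r.x[:2]
for nm,p,z in [("tip",(331,583),171),("strip0",(327,435),199),("mk1",(95,390),110),("mk2",(172,347),110),("peg",(738,219),174),("barfar",(329,255),199)]:
    w=atz("wrist",Z(*p),z,s);d=w[:2]-c;print(nm,w.round(1),np.degrees(np.arctan2(d[1],d[0])).round(1),np.hypot(*d).round(1))
print(shift(538.5-s['position'][0],83.2-s['position'][1],0))
E
```

```text
[533.2  88.3  78.1] [-3.5  0.3  2.1  0.6 -2.9 -1.   0.3  1.  -0.1]
tip [505.2  40.8 171. ] -120.5 55.1
strip0 [534.5  85.9 199. ] -60.4 2.7
mk1 [458.9  86.9 110. ] -178.9 74.3
mk2 [483.6  86.  110. ] -177.4 49.6
peg [618.  70. 174.] -12.2 86.8
barfar [553.9 114.8 199. ] 52.0 33.7
[-5.62558111e-01  2.64471896e+01  1.51892681e-02]
```

```bash
python3 - <<'E'
from h import *
camera("side")
s=show()
im=camera("wrist")
zoom(im,170,150,370,300,4,"pics/w3z.png")
print(np.round(manip.read_state()['position'],1))
E
```

```text
t 3.7
q [-0.32, 0.31, 0.1, 1.79, -0.03, 1.04, -0.78]
position [552.2, 107.05, 404.44]
wrist_force [-0.23, 0.94, -0.34]
ft_torque [0.04, 0.02, -0.02]
gripper_width 84.83
rot deg [ 1.7998e+02  2.0000e-02 -3.2770e+01]
[551.5 108.3 404.4]
```

View pics/w3z.png

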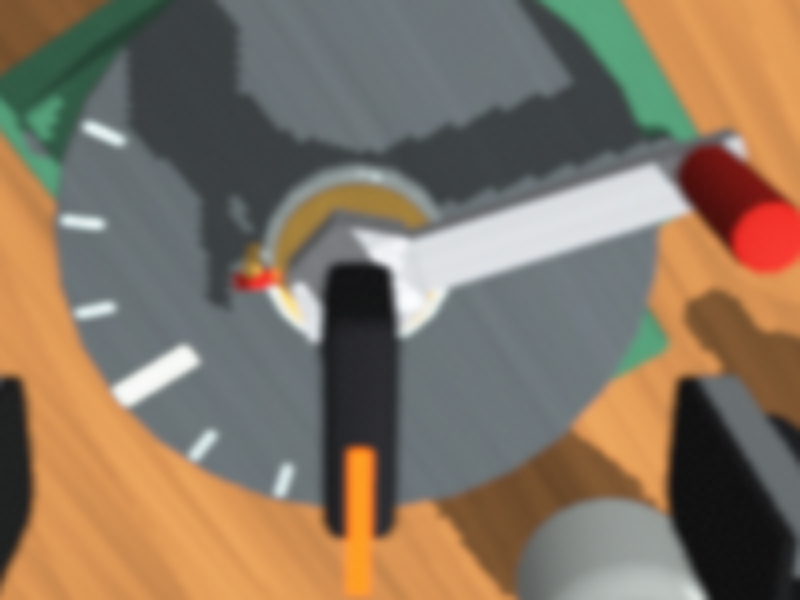

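```bash
python3 - <<'E'
from h import *
s=manip.read_state(); s=dict(s); s['position']=[552.2,107.05,404.44];s['eef_rot']=np.radians([179.98,0.02,-32.77])
Z=lambda x,y:(170+(x+.5)/4-.5,150+(y+.5)/4-.5)
from scipy.optimize import least_squares
P=np.array([atz("wrist",Z(*p),110,s)[:2] for p in [(58,210),(75,340),(120,420),(220,488),(400,502),(500,475),(620,370),(658,280),(645,180)]])
r=least_squares(lambda c:np.hypot(*(P-c[:2]).T)-c[2],[538,83,78],loss='soft_l1');print(r.x.round(1),r.fun.round(1))
c=r.x[:2]
for nm,p,z in [("tip",(360,594),171),("strip0",(360,447),199),("mk1",(120,398),110),("mk2",(195,353),110),("peg",(770,236),174)]:
    w=atz("wrist",Z(*p),z,s);d=w[:2]-c;print(nm,w.round(1),np.degrees(np.arctan2(d[1],d[0])).round(1),np.hypot(*d).round(1))
print(shift(538.5-551,83.2-108.5,0,s))
E
```

```text
[536.   83.4  76.8] [-0.8  0.   1.7  0.6 -3.  -1.2  0.8  2.1 -0.7]
tip [507.9  37.1 171. ] -121.3 54.2
strip0 [536.9  82.9 199. ] -33.5 1.0
mk1 [461.7  83.4 110. ] -180.0 74.3
mk2 [486.3  83.4 110. ] 180.0 49.7
peg [620.3  66.1 174. ] -11.6 86.0
[3.18345405e+00 2.80393571e+01 8.67634721e-03]
```

Request:
arm_command([
  {"translation": [0.001, 0.0145, 0], "rotation": [0, 0, 0], "grip": 0.06},
  {"translation": [0.001, 0.0142, 0], "rotation": [0, 0, 0.3], "grip": 0.06},
  {"translation": [0, 0, 0.01], "rotation": [0, 0, 0], "grip": 0.06},
  {"translation": [0, 0, 0.01], "rotation": [0, 0, 0], "grip": 0.06},
  {"translation": [0, 0, 0], "rotation": [0, 0, 0], "grip": 0.06},
  {"translation": [0, 0, 0], "rotation": [0, 0, 0], "grip": 0.06},
])

```text
t: 4.35
position: [537.8, 83.3, 384.0]
eef_rot: [3.141, 0.001, -0.576]
wrist_force: [-0.0, -0.3, -0.2]
gripper_width: 60.4
```

```bash
python3 - <<'E'
from h import *
s=show()
im=camera("wrist");cv2.imwrite("pics/w4.png",im[:,:,::-1])
print(proj("wrist",[537.5,83.2,199],s))
print(shift(537.5-s['position'][0],83.2-s['position'][1],0))
E
```

```text
t 4.35
q [-0.29, 0.3, 0.1, 1.85, -0.04, 0.99, -0.75]
position [537.76, 83.29, 384.01]
wrist_force [-0.02, -0.32, -0.22]
ft_torque [0.02, -0.01, -0.03]
gripper_width 60.36
rot deg [ 1.7996e+02  6.0000e-02 -3.3030e+01]
[259.60523793 238.97207255]
[-1.68364221e-01  2.13115441e-01  1.17802666e-04]
```

View pics/w4.png

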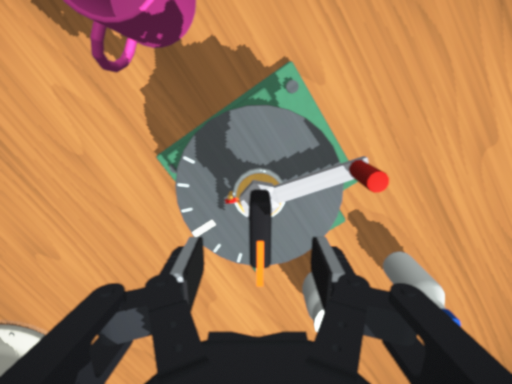

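Request:
arm_command([
  {"translation": [0, 0, 0.015], "rotation": [0, 0, 0], "grip": 0.05},
  {"translation": [0, 0, 0.015], "rotation": [0, 0, 0], "grip": 0.05},
  {"translation": [0, 0, 0.0125], "rotation": [0, 0, 0], "grip": 0.05},
  {"translation": [0, 0, 0], "rotation": [0, 0, 0], "grip": 0.03},
  {"translation": [0, 0, 0], "rotation": [0, 0, 0], "grip": 0.005},
  {"translation": [0, 0, 0], "rotation": [0, 0, 0], "grip": 0.005},
  {"translation": [0, 0, 0], "rotation": [0, 0, 0], "grip": 0.005},
  {"translation": [0, 0, 0], "rotation": [0, 0, 0], "grip": 0.005},
], force=80)

```text
t: 5.2
position: [538.7, 82.5, 342.9]
eef_rot: [-3.14, -0.002, -0.578]
wrist_force: [3.4, -1.1, -2.1]
gripper_width: 12.8
```

```bash
python3 - <<'E'
from h import *
s=show()
E
```

```text
t 5.2
q [-0.28, 0.35, 0.1, 1.89, -0.04, 0.9, -0.74]
position [538.68, 82.48, 342.91]
wrist_force [3.44, -1.14, -2.12]
ft_torque [-0.26, -0.62, 0.08]
gripper_width 12.82
rot deg [-1.7992e+02 -1.2000e-01 -3.3100e+01]
```

Request:
arm_command([
  {"translation": [0, 0, 0], "rotation": [0, 0, 4], "grip": 0.005},
  {"translation": [0, 0, 0], "rotation": [0, 0, 4], "grip": 0.005},
  {"translation": [0, 0, 0], "rotation": [0, 0, 4], "grip": 0.005},
  {"translation": [0, 0, 0], "rotation": [0, 0, 4], "grip": 0.005},
  {"translation": [0, 0, 0], "rotation": [0, 0, 4], "grip": 0.005},
  {"translation": [0, 0, 0], "rotation": [0, 0, 4], "grip": 0.005},
  {"translation": [0, 0, 0], "rotation": [0, 0, 4], "grip": 0.005},
  {"translation": [0, 0, 0], "rotation": [0, 0, 4], "grip": 0.005},
  {"translation": [0, 0, 0], "rotation": [0, 0, 4], "grip": 0.005},
  {"translation": [0, 0, 0], "rotation": [0, 0, 4], "grip": 0.005},
  {"translation": [0, 0, 0], "rotation": [0, 0, 4], "grip": 0.005},
  {"translation": [0, 0, 0], "rotation": [0, 0, 0], "grip": 0.005},
])

```text
t: 6.4
position: [538.7, 82.4, 342.9]
eef_rot: [-3.139, -0.001, -1.346]
wrist_force: [4.4, -3.1, -1.0]
gripper_width: 13.0
```

```bash
python3 - <<'E'
from h import *
s=show()
im=camera("wrist");cv2.imwrite("pics/w5.png",im[:,:,::-1])
im=camera("side");zoom(im,165,150,275,230,7,"pics/side5z.png")
E
```

```text
t 6.4
q [-0.41, 0.36, 0.25, 1.89, -0.11, 0.9, -1.45]
position [538.73, 82.44, 342.87]
wrist_force [4.38, -3.08, -1.01]
ft_torque [-0.43, -0.8, 0.31]
gripper_width 12.97
rot deg [-1.7986e+02 -7.0000e-02 -7.7110e+01]
```

View pics/w5.png

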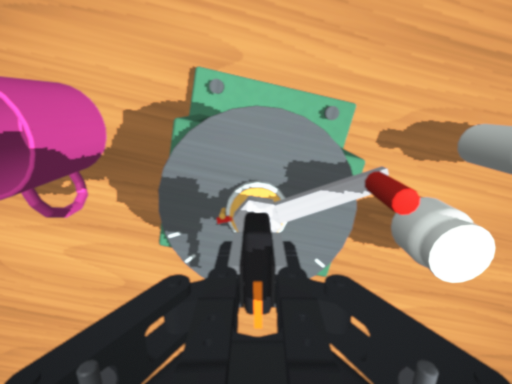

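View pics/side5z.png

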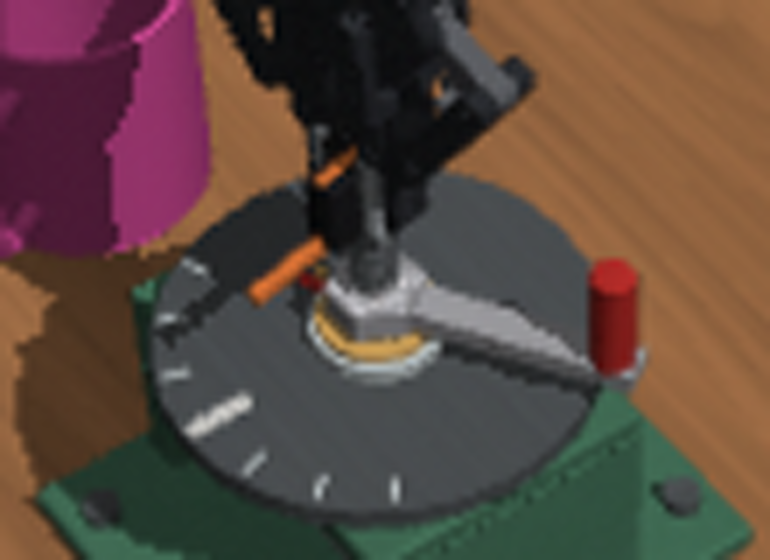

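```bash
python3 - <<'E'
from h import *
S=lambda x,y:(165+(x+.5)/7-.5,150+(y+.5)/7-.5)
w=atz("side",S(258,296),171);print(w, np.degrees(np.arctan2(w[1]-83,w[0]-538.5)))
a=atz("side",S(322,245),171);d=w-a;print(np.degrees(np.arctan2(d[1],d[0])))
E
```

```text
[490.64447803  71.45580766 171.        ] -166.43764434472405
-167.47737174569264
```

Request:
arm_command([
  {"translation": [0, 0, 0], "rotation": [0, 0, 3], "grip": 0.005},
  {"translation": [0, 0, 0], "rotation": [0, 0, 3], "grip": 0.005},
  {"translation": [0, 0, 0], "rotation": [0, 0, 3], "grip": 0.005},
  {"translation": [0, 0, 0], "rotation": [0, 0, 2], "grip": 0.005},
  {"translation": [0, 0, 0], "rotation": [0, 0, 1], "grip": 0.005},
  {"translation": [0, 0, 0], "rotation": [0, 0, 0], "grip": 0.005},
  {"translation": [0, 0, 0], "rotation": [0, 0, 0], "grip": 0.005},
])

```text
t: 7.2
position: [538.8, 82.3, 342.9]
eef_rot: [-3.139, -0.001, -1.553]
wrist_force: [5.0, -2.3, -2.5]
gripper_width: 12.9
```

```bash
python3 - <<'E'
from h import *
s=show()
im=camera("side");zoom(im,165,150,275,230,7,"pics/side6z.png")
E
```

```text
t 7.2
q [-0.44, 0.36, 0.29, 1.9, -0.13, 0.9, -1.64]
position [538.76, 82.34, 342.9]
wrist_force [5.0, -2.28, -2.49]
ft_torque [-0.47, -0.75, 0.6]
gripper_width 12.92
rot deg [-1.7984e+02 -4.0000e-02 -8.8990e+01]
```

View pics/side6z.png

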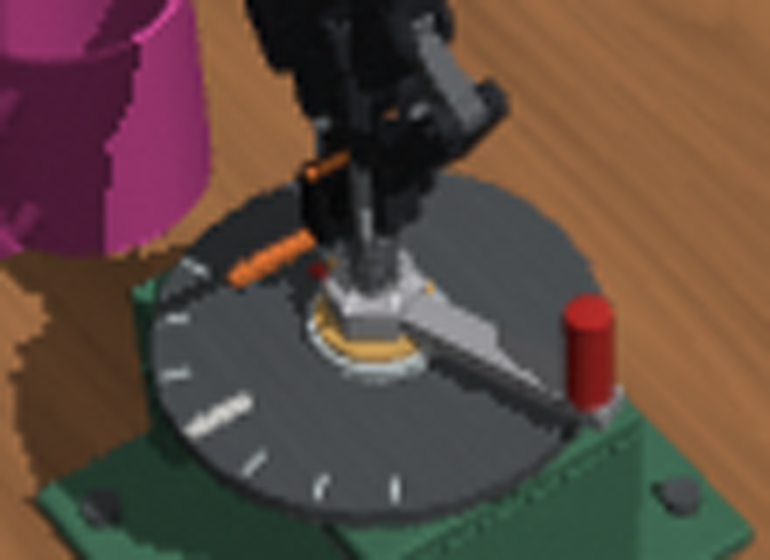

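Request:
arm_command([
  {"translation": [0, 0, 0], "rotation": [0, 0, 0], "grip": 0.05},
  {"translation": [0, 0, 0], "rotation": [0, 0, 0], "grip": 0.05},
  {"translation": [0, 0, 0], "rotation": [0, 0, 0], "grip": 0.05},
  {"translation": [0, 0, -0.015], "rotation": [0, 0, 0], "grip": 0.05},
  {"translation": [0, 0, -0.02], "rotation": [0, 0, 0], "grip": 0.05},
  {"translation": [0, 0, -0.02], "rotation": [0, 0, 0], "grip": 0.05},
  {"translation": [0, 0, 0], "rotation": [0, 0, 0], "grip": 0.05},
  {"translation": [0, 0, 0], "rotation": [0, 0, 0], "grip": 0.05},
])

```text
t: 8.05
position: [537.8, 83.0, 397.3]
eef_rot: [-3.141, 0.001, -1.555]
wrist_force: [-0.7, 0.9, -0.2]
gripper_width: 50.1
```

```bash
python3 - <<'E'
from h import *
s=show()
im=camera("wrist");cv2.imwrite("pics/w7.png",im[:,:,::-1])
im=camera("side");zoom(im,165,150,275,230,7,"pics/side7z.png")
E
```

```text
t 8.05
q [-0.46, 0.29, 0.31, 1.85, -0.1, 1.01, -1.66]
position [537.79, 82.98, 397.34]
wrist_force [-0.71, 0.86, -0.15]
ft_torque [0.01, 0.02, 0.02]
gripper_width 50.11
rot deg [-1.7997e+02  4.0000e-02 -8.9070e+01]
```

View pics/w7.png

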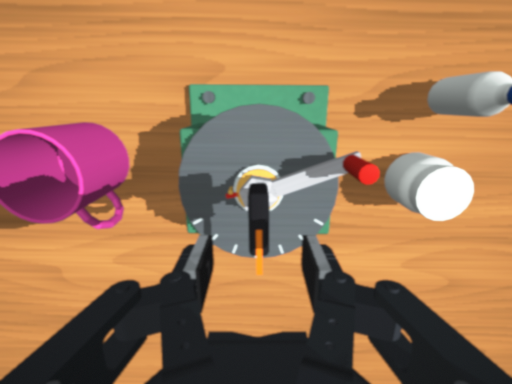

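View pics/side7z.png

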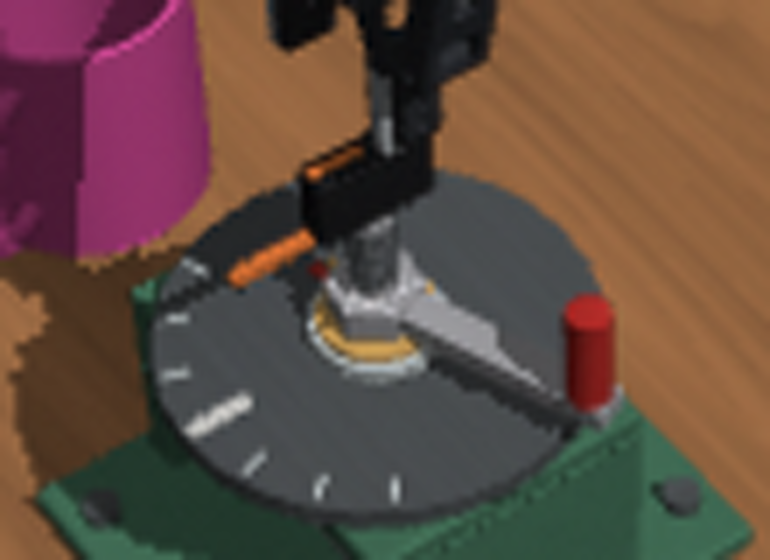

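```bash
python3 - <<'E'
from h import *
S=lambda x,y:(165+(x+.5)/7-.5,150+(y+.5)/7-.5)
C=np.array([538.4,82.8])
s=manip.read_state()
for nm,w in [("tip",atz("side",S(236,277),171)),("peg",atz("side",S(590,310),173)),("pegw",atz("wrist",(369,173),173,s)),("tipw",atz("wrist",(259,273),171,s)),("mkw",atz("wrist",(259,255),110,s))]:
    d=w[:2]-C;print(nm,w.round(1),np.degrees(np.arctan2(d[1],d[0])).round(1),np.hypot(*d).round(1))
E
```

```text
tip [489.3  82.5 171. ] -179.6 49.1
peg [571.1   2.8 173. ] -67.7 86.4
pegw [568.9   5.3 173. ] -68.5 83.3
tipw [483.3  82.3 171. ] -179.4 55.1
mkw [463.7  81.6 110. ] -179.1 74.7
```

Request:
arm_command([
  {"translation": [0, 0, 0], "rotation": [0, 0, -8.5], "grip": 0.05},
  {"translation": [0, 0, 0], "rotation": [0, 0, -8.5], "grip": 0.04},
  {"translation": [0, 0, 0], "rotation": [0, 0, -8.5], "grip": 0.034},
  {"translation": [0, 0, 0], "rotation": [0, 0, -8.5], "grip": 0.034},
  {"translation": [0, 0, 0], "rotation": [0, 0, -8.5], "grip": 0.034},
  {"translation": [0, 0, 0], "rotation": [0, 0, -8.5], "grip": 0.034},
  {"translation": [0, 0, 0], "rotation": [0, 0, -8.5], "grip": 0.034},
  {"translation": [0, 0, 0], "rotation": [0, 0, -8.5], "grip": 0.034},
  {"translation": [0, 0, 0], "rotation": [0, 0, -8.5], "grip": 0.034},
  {"translation": [0, 0, 0], "rotation": [0, 0, -8.5], "grip": 0.034},
  {"translation": [0, 0, 0], "rotation": [0, 0, -8.5], "grip": 0.034},
  {"translation": [0, 0, 0], "rotation": [0, 0, -8.5], "grip": 0.034},
])

```text
t: 9.35
position: [537.5, 82.8, 395.9]
eef_rot: [-3.141, 0.002, 0.232]
wrist_force: [1.4, -0.7, -0.2]
gripper_width: 34.0
```

Request:
arm_command([
  {"translation": [0, 0, 0], "rotation": [0, 0, -8.5], "grip": 0.034},
  {"translation": [0, 0.028, 0], "rotation": [0, 0, 0], "grip": 0.034},
  {"translation": [0, 0.028, 0], "rotation": [0, 0, 0], "grip": 0.034},
  {"translation": [0, 0.029, 0], "rotation": [0, 0, 0], "grip": 0.034},
  {"translation": [0, 0, 0], "rotation": [0, 0, 0], "grip": 0.034},
  {"translation": [0, 0, 0], "rotation": [0, 0, 0], "grip": 0.034},
  {"translation": [0, 0, 0], "rotation": [0, 0, 0], "grip": 0.034},
])

```text
t: 10.05
position: [568.5, 4.8, 396.3]
eef_rot: [-3.14, 0.001, 0.375]
wrist_force: [0.3, 1.1, 0.4]
gripper_width: 34.0
```

```bash
python3 - <<'E'
from h import *
s=show()
im=camera("wrist");cv2.imwrite("pics/w8.png",im[:,:,::-1])
print(shift(570.2-s['position'][0],4-s['position'][1],0), proj("wrist",[570.2,4,173],s))
E
```

```text
t 10.05
q [-0.08, 0.33, 0.03, 1.78, -0.01, 1.03, 0.33]
position [568.52, 4.79, 396.34]
wrist_force [0.26, 1.06, 0.36]
ft_torque [-0.03, -0.02, -0.04]
gripper_width 34.03
rot deg [-1.7992e+02  8.0000e-02  2.1490e+01]
[ 1.27584113  1.35441867 -0.00287033] [259.04993019 218.14993582]
```

View pics/w8.png

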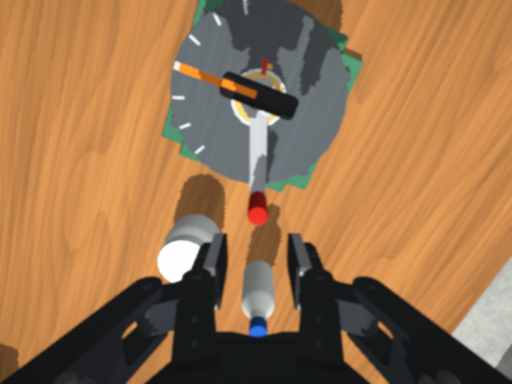

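Request:
arm_command([
  {"translation": [0.0005, 0.001, 0.02], "rotation": [0, 0, 0], "grip": 0.034},
  {"translation": [0, 0, 0.02], "rotation": [0, 0, 0], "grip": 0.034},
  {"translation": [0, 0, 0.02], "rotation": [0, 0, 0], "grip": 0.034},
  {"translation": [0, 0, 0.014], "rotation": [0, 0, 0], "grip": 0.034},
  {"translation": [0, 0, 0.01], "rotation": [0, 0, 0], "grip": 0.034},
  {"translation": [0, 0, 0], "rotation": [0, 0, 0], "grip": 0.034},
  {"translation": [0, 0, 0], "rotation": [0, 0, 0], "grip": 0.034},
])

```text
t: 10.8
position: [570.1, 3.1, 313.6]
eef_rot: [3.141, -0.0, 0.374]
wrist_force: [0.0, -0.5, -0.7]
gripper_width: 34.1
```

```bash
python3 - <<'E'
from h import *
s=show()
im=camera("side");zoom(im,165,130,315,240,5,"pics/side9z.png")
print(np.round(manip.read_state()['wrist_force'],2))
E
```

```text
t 10.8
q [-0.08, 0.43, 0.03, 1.85, -0.02, 0.86, 0.34]
position [570.08, 3.13, 313.57]
wrist_force [0.02, -0.48, -0.73]
ft_torque [0.06, 0.0, 0.02]
gripper_width 34.06
rot deg [ 1.7999e+02 -3.0000e-02  2.1440e+01]
[-0.54 -1.14 -0.6 ]
```

View pics/side9z.png

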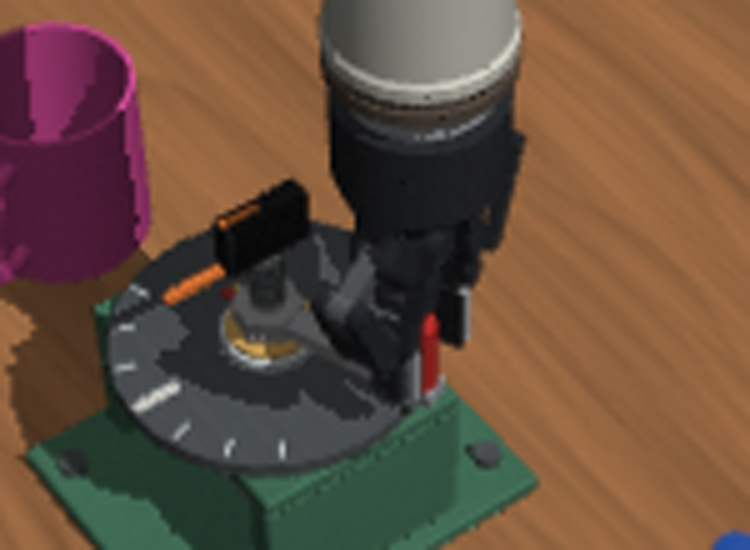

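Request:
arm_command([
  {"translation": [-0.0059, -0.0002, 0], "rotation": [0, 0, 4], "grip": 0.034},
  {"translation": [-0.0059, -0.0002, 0], "rotation": [0, 0, 4], "grip": 0.034},
  {"translation": [-0.0059, -0.0002, 0], "rotation": [0, 0, 4], "grip": 0.034},
  {"translation": [-0.0059, -0.0002, 0], "rotation": [0, 0, 4], "grip": 0.034},
  {"translation": [-0.0059, -0.0002, 0], "rotation": [0, 0, 4], "grip": 0.034},
  {"translation": [-0.0059, -0.0002, 0], "rotation": [0, 0, 4], "grip": 0.034},
  {"translation": [-0.0059, -0.0002, 0], "rotation": [0, 0, 4], "grip": 0.034},
  {"translation": [-0.0059, -0.0002, 0], "rotation": [0, 0, 4], "grip": 0.034},
  {"translation": [-0.0059, -0.0002, 0], "rotation": [0, 0, 4], "grip": 0.034},
  {"translation": [-0.0059, -0.0002, 0], "rotation": [0, 0, 4], "grip": 0.034},
  {"translation": [0, 0, 0], "rotation": [0, 0, 0], "grip": 0.034},
  {"translation": [0, 0, 0], "rotation": [0, 0, 0], "grip": 0.034},
])

```text
t: 12.05
position: [512.4, 1.5, 314.0]
eef_rot: [-3.141, -0.002, -0.322]
wrist_force: [0.2, 0.2, 0.6]
gripper_width: 34.3
```

```bash
cat >> h.py <<'E'
def polar(n=4):
    F=[]
    s=show()
    for i in range(n):
        F.append(manip.read_state()['wrist_force']);
        if i<n-1: im=camera("side")
    F=np.mean(F,0);C=np.array([538.4,82.8]);d=np.array(s['position'][:2])-C
    ph=np.arctan2(d[1],d[0]);er=d/np.hypot(*d);cw=np.array([er[1],-er[0]])
    print("phi",np.degrees(ph).round(2),"R",np.hypot(*d).round(2),"yaw-phi-90",((np.degrees(s['eef_rot'][2]-ph)-90+180)%360-180).round(2),"F push(cw)",(-F[:2]@cw).round(2),"Frad",(F[:2]@er).round(2),"Fz",F[2].round(2))
E
python3 - <<'E'
from h import *
polar(3)
im=camera("side");zoom(im,165,130,315,240,5,"pics/side10z.png")
E
```

```text
t 12.05
q [-0.21, 0.34, 0.18, 1.99, -0.08, 0.81, -0.3]
position [512.44, 1.54, 314.03]
wrist_force [0.23, 0.18, 0.56]
ft_torque [0.03, 0.06, 0.01]
gripper_width 34.28
rot deg [-1.7995e+02 -9.0000e-02 -1.8460e+01]
phi -107.72 R 85.31 yaw-phi-90 -0.75 F push(cw) 0.08 Frad -0.06 Fz 0.06
```

View pics/side10z.png

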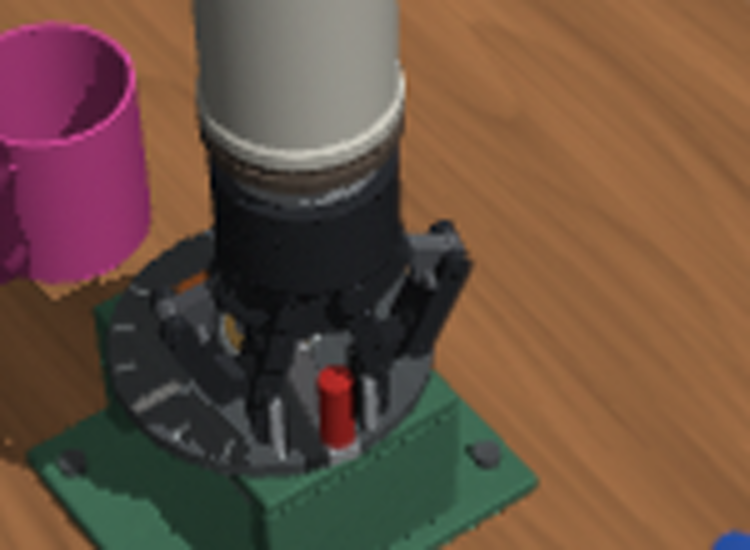

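Request:
arm_command([
  {"translation": [-0.0059, -0.0002, 0], "rotation": [0, 0, 4], "grip": 0.034},
  {"translation": [-0.0059, -0.0002, 0], "rotation": [0, 0, 4], "grip": 0.034},
  {"translation": [-0.0059, -0.0002, 0], "rotation": [0, 0, 4], "grip": 0.034},
  {"translation": [-0.0059, -0.0002, 0], "rotation": [0, 0, 4], "grip": 0.034},
  {"translation": [-0.0059, -0.0002, 0], "rotation": [0, 0, 4], "grip": 0.034},
  {"translation": [-0.0059, -0.0002, 0], "rotation": [0, 0, 4], "grip": 0.034},
  {"translation": [-0.0059, -0.0002, 0], "rotation": [0, 0, 4], "grip": 0.034},
  {"translation": [-0.0059, -0.0002, 0], "rotation": [0, 0, 4], "grip": 0.034},
  {"translation": [-0.0059, -0.0002, 0], "rotation": [0, 0, 4], "grip": 0.034},
  {"translation": [-0.0059, -0.0002, 0], "rotation": [0, 0, 4], "grip": 0.034},
  {"translation": [-0.0059, -0.0002, 0], "rotation": [0, 0, 4], "grip": 0.034},
  {"translation": [0, 0, 0], "rotation": [0, 0, 0], "grip": 0.034},
])

```text
t: 13.4
position: [463.7, 43.1, 313.2]
eef_rot: [3.141, 0.0, -1.091]
wrist_force: [0.1, 0.7, -0.9]
gripper_width: 33.9
```

```bash
python3 - <<'E'
from h import *
polar(4)
im=camera("wrist");cv2.imwrite("pics/w11.png",im[:,:,::-1])
im=camera("side");zoom(im,145,130,295,240,5,"pics/side11z.png")
E
```

```text
t 13.4
q [-0.43, 0.28, 0.32, 2.1, -0.12, 0.78, -1.13]
position [463.71, 43.07, 313.16]
wrist_force [0.09, 0.65, -0.86]
ft_torque [-0.01, -0.02, -0.01]
gripper_width 33.93
rot deg [ 1.7999e+02  1.0000e-02 -6.2530e+01]
phi -151.99 R 84.6 yaw-phi-90 -0.54 F push(cw) -0.36 Frad -0.4 Fz -0.2
```

View pics/side11z.png

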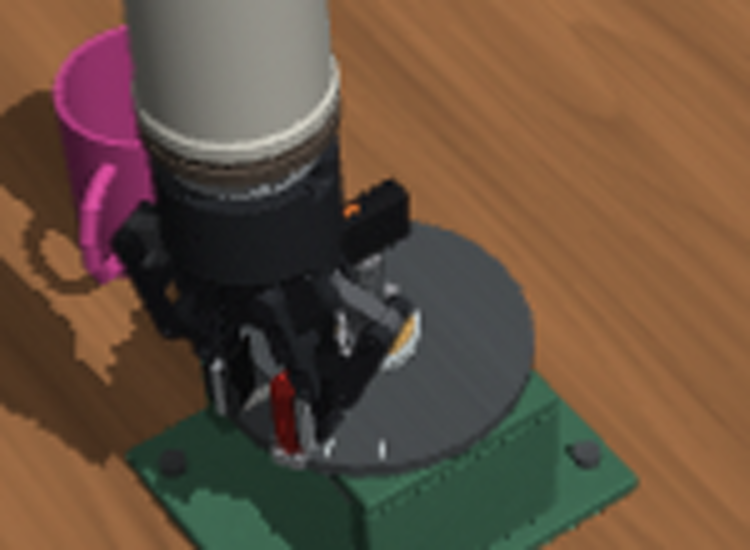

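View pics/w11.png

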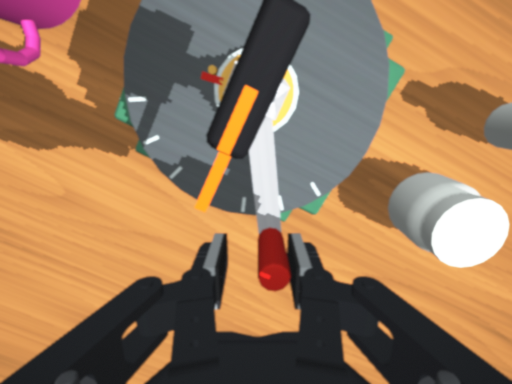

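Request:
arm_command([
  {"translation": [-0.0059, -0.0002, 0], "rotation": [0, 0, 4], "grip": 0.034},
  {"translation": [-0.0059, -0.0002, 0], "rotation": [0, 0, 4], "grip": 0.034},
  {"translation": [-0.0059, -0.0002, 0], "rotation": [0, 0, 4], "grip": 0.034},
  {"translation": [-0.003, -0.0001, 0], "rotation": [0, 0, 2], "grip": 0.034},
  {"translation": [-0.003, -0.0001, 0], "rotation": [0, 0, 2], "grip": 0.034},
  {"translation": [-0.003, 0, 0], "rotation": [0, 0, 2], "grip": 0.034},
])

```text
t: 14.25
position: [455.5, 67.5, 313.2]
eef_rot: [3.141, -0.0, -1.408]
wrist_force: [0.3, -0.5, -0.1]
gripper_width: 34.3
```

```bash
cat > look.py <<'E'
import sys
from h import *
polar(1)
im=camera("wrist");zoom(im,130,0,330,150,4,f"pics/{sys.argv[1]}.png")
E
python3 look.py l1
```

```text
t 14.25
q [-0.52, 0.27, 0.36, 2.12, -0.14, 0.78, -1.48]
position [455.48, 67.48, 313.16]
wrist_force [0.3, -0.53, -0.13]
ft_torque [-0.16, 0.01, 0.01]
gripper_width 34.29
rot deg [ 1.7998e+02 -2.0000e-02 -8.0650e+01]
phi -169.54 R 84.32 yaw-phi-90 -1.11 F push(cw) 0.57 Frad -0.2 Fz -0.13
```

View pics/l1.png

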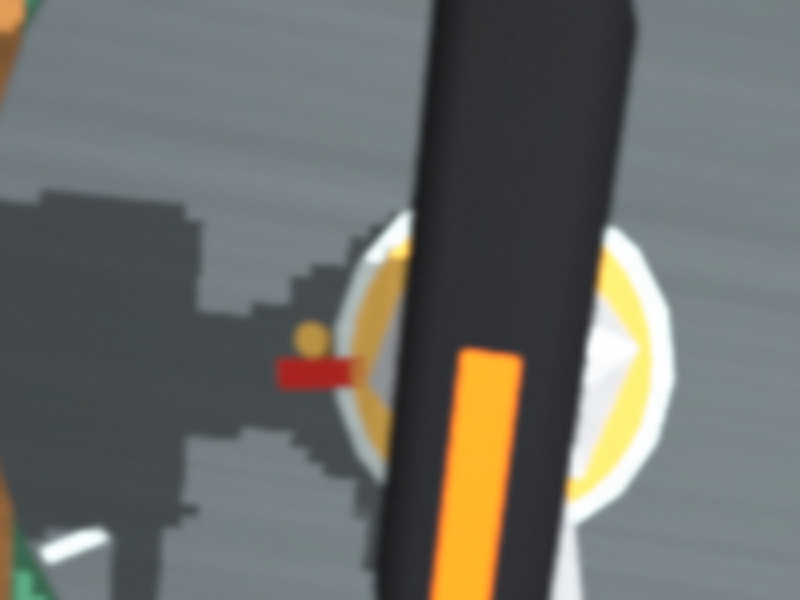

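Request:
arm_command([
  {"translation": [-0.003, -0.0001, 0], "rotation": [0, 0, 2], "grip": 0.034},
  {"translation": [-0.003, 0, 0], "rotation": [0, 0, 2], "grip": 0.034},
  {"translation": [-0.003, -0.0001, 0], "rotation": [0, 0, 2], "grip": 0.034},
  {"translation": [-0.003, 0, 0], "rotation": [0, 0, 2], "grip": 0.034},
])

```text
t: 14.7
position: [454.3, 79.4, 313.1]
eef_rot: [3.141, -0.0, -1.547]
wrist_force: [0.0, -0.6, -0.7]
gripper_width: 33.6
```

```bash
python3 look.py l2
```

```text
t 14.7
q [-0.56, 0.27, 0.38, 2.11, -0.14, 0.78, -1.64]
position [454.33, 79.39, 313.12]
wrist_force [0.0, -0.63, -0.65]
ft_torque [-0.17, 0.02, 0.01]
gripper_width 33.61
rot deg [ 1.7998e+02 -2.0000e-02 -8.8620e+01]
phi -177.68 R 84.14 yaw-phi-90 -0.94 F push(cw) 0.63 Frad 0.02 Fz -0.65
```

View pics/l2.png

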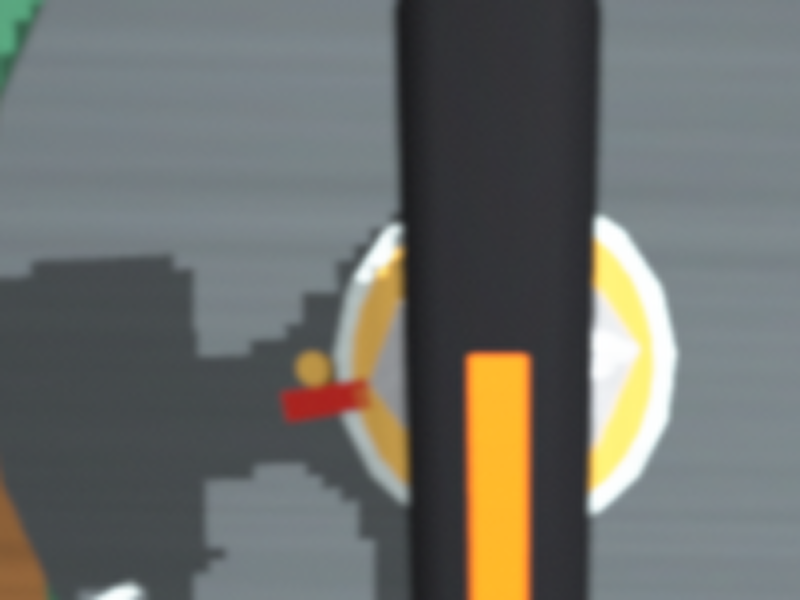

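Request:
arm_command([
  {"translation": [-0.003, -0.0001, 0], "rotation": [0, 0, 2], "grip": 0.034},
  {"translation": [-0.003, 0, 0], "rotation": [0, 0, 2], "grip": 0.034},
  {"translation": [-0.003, 0, 0], "rotation": [0, 0, 2], "grip": 0.034},
  {"translation": [-0.003, 0, 0], "rotation": [0, 0, 2], "grip": 0.034},
])

```text
t: 15.15
position: [454.8, 91.1, 313.1]
eef_rot: [3.141, -0.001, -1.686]
wrist_force: [0.8, -3.0, -0.5]
gripper_width: 33.9
```

```bash
python3 look.py l3
```

```text
t 15.15
q [-0.61, 0.28, 0.4, 2.11, -0.15, 0.78, -1.79]
position [454.82, 91.13, 313.1]
wrist_force [0.82, -2.99, -0.5]
ft_torque [-0.88, -0.06, 0.08]
gripper_width 33.87
rot deg [ 1.7999e+02 -5.0000e-02 -9.6590e+01]
phi 174.31 R 83.99 yaw-phi-90 -0.89 F push(cw) 2.89 Frad -1.12 Fz -0.5
```

View pics/l3.png

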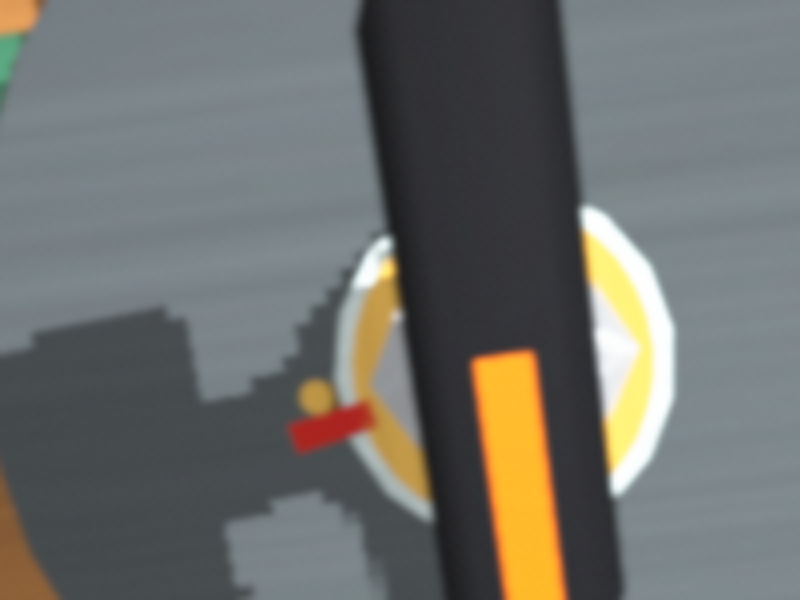

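Request:
arm_command([
  {"translation": [-0.0015, 0, 0], "rotation": [0, 0, 1], "grip": 0.034},
  {"translation": [-0.0015, 0, 0], "rotation": [0, 0, 1], "grip": 0.034},
  {"translation": [-0.0015, 0, 0], "rotation": [0, 0, 1], "grip": 0.034},
  {"translation": [-0.0015, 0, 0], "rotation": [0, 0, 1], "grip": 0.034},
])

```text
t: 15.6
position: [455.6, 97.4, 313.2]
eef_rot: [-3.142, -0.0, -1.757]
wrist_force: [0.4, -4.6, -0.7]
gripper_width: 34.1
```

```bash
python3 look.py l4
```

```text
t 15.6
q [-0.63, 0.28, 0.41, 2.11, -0.16, 0.78, -1.87]
position [455.63, 97.45, 313.16]
wrist_force [0.44, -4.62, -0.67]
ft_torque [-0.88, -0.06, 0.06]
gripper_width 34.11
rot deg [-1.8000e+02 -1.0000e-02 -1.0067e+02]
phi 169.96 R 84.05 yaw-phi-90 -0.63 F push(cw) 4.47 Frad -1.24 Fz -0.67
```

View pics/l4.png

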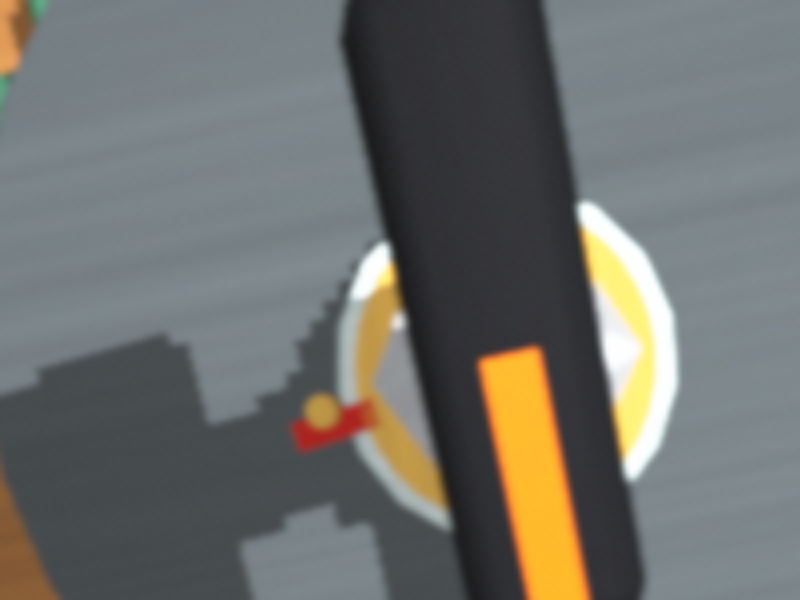

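Request:
arm_command([
  {"translation": [-0.0015, 0, 0], "rotation": [0, 0, 1], "grip": 0.034},
  {"translation": [-0.0015, 0, 0], "rotation": [0, 0, 1], "grip": 0.034},
  {"translation": [-0.0015, 0, 0], "rotation": [0, 0, 1], "grip": 0.034},
])

```text
t: 15.95
position: [456.5, 102.2, 313.2]
eef_rot: [-3.142, 0.0, -1.809]
wrist_force: [0.5, -2.3, -0.6]
gripper_width: 33.9
```

```bash
python3 look.py l5
```

```text
t 15.95
q [-0.64, 0.29, 0.42, 2.1, -0.17, 0.78, -1.93]
position [456.51, 102.23, 313.17]
wrist_force [0.5, -2.33, -0.62]
ft_torque [-0.86, -0.12, -0.01]
gripper_width 33.87
rot deg [-180.      0.   -103.67]
phi 166.65 R 84.16 yaw-phi-90 -0.32 F push(cw) 2.16 Frad -1.02 Fz -0.62
```

View pics/l5.png

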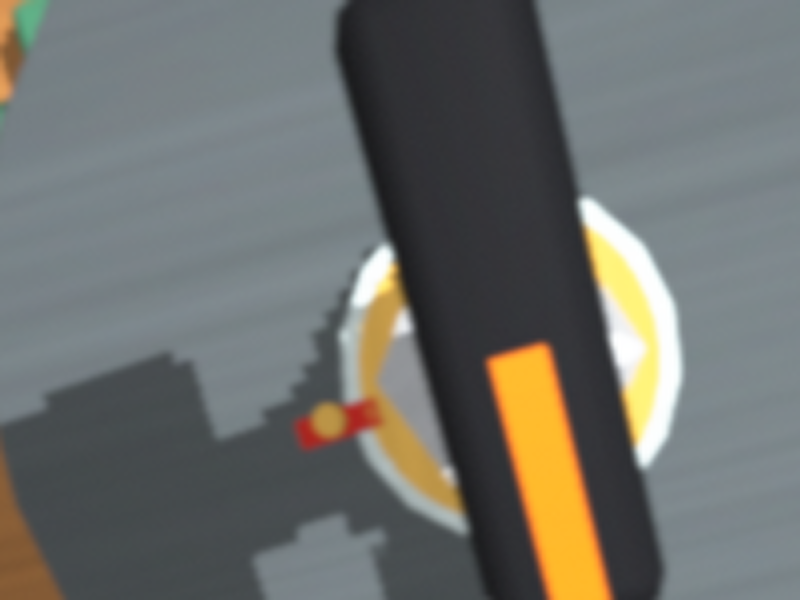

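Request:
arm_command([
  {"translation": [-0.0015, 0, 0], "rotation": [0, 0, 1], "grip": 0.034},
])

```text
t: 16.1
position: [456.9, 103.6, 313.2]
eef_rot: [-3.142, -0.0, -1.826]
wrist_force: [0.0, -4.0, -0.2]
gripper_width: 34.4
```

```bash
python3 look.py l6
```

```text
t 16.1
q [-0.65, 0.29, 0.42, 2.1, -0.17, 0.78, -1.95]
position [456.85, 103.62, 313.19]
wrist_force [0.01, -3.98, -0.21]
ft_torque [-0.91, -0.08, 0.04]
gripper_width 34.44
rot deg [-180.     -0.   -104.62]
phi 165.68 R 84.16 yaw-phi-90 -0.3 F push(cw) 3.86 Frad -1.0 Fz -0.21
```

View pics/l6.png

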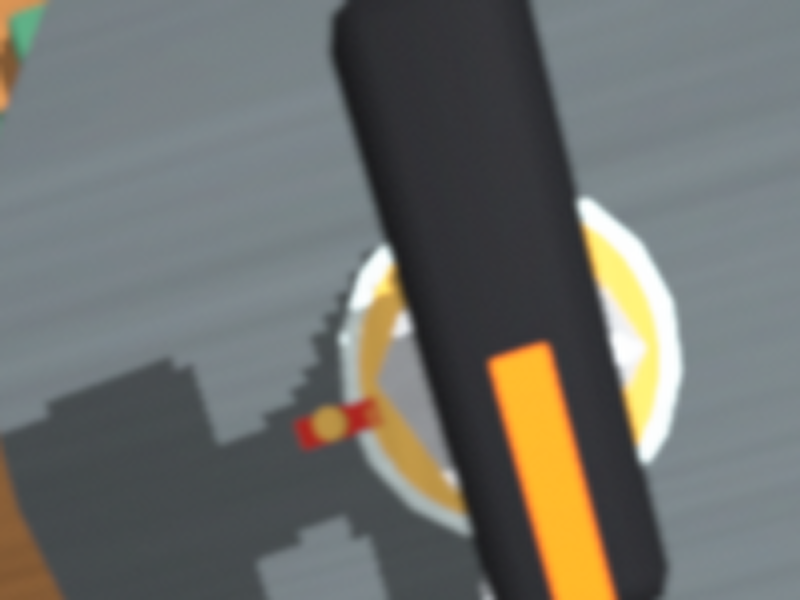

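Request:
arm_command([
  {"translation": [-0.0015, 0, 0], "rotation": [0, 0, 1], "grip": 0.034},
])

```text
t: 16.25
position: [457.2, 104.9, 313.2]
eef_rot: [-3.142, -0.0, -1.844]
wrist_force: [0.9, -4.3, -0.5]
gripper_width: 33.9
```

```bash
python3 look.py l7
```

```text
t 16.25
q [-0.65, 0.29, 0.43, 2.1, -0.17, 0.78, -1.96]
position [457.23, 104.94, 313.18]
wrist_force [0.92, -4.34, -0.53]
ft_torque [-1.11, -0.19, -0.0]
gripper_width 33.89
rot deg [-1.8000e+02 -1.0000e-02 -1.0564e+02]
phi 164.74 R 84.13 yaw-phi-90 -0.38 F push(cw) 3.94 Frad -2.03 Fz -0.53
```

View pics/l7.png

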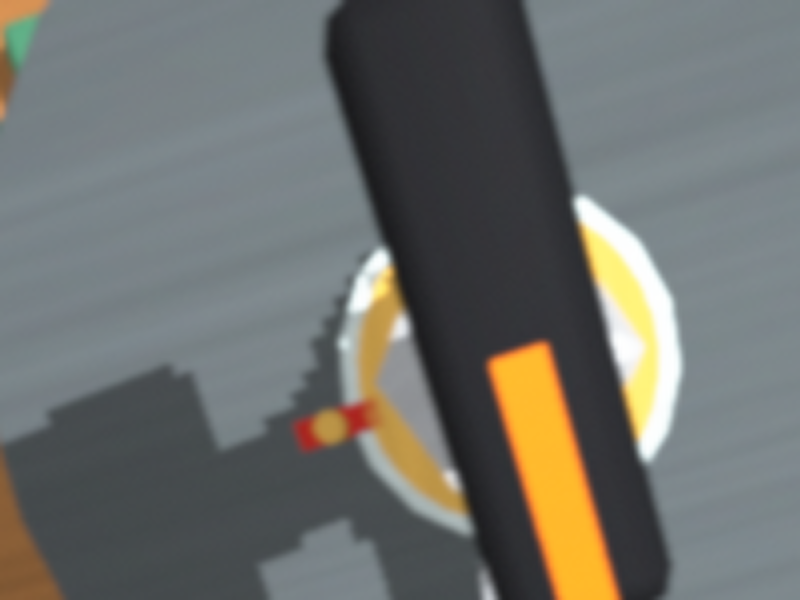

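Request:
arm_command([
  {"translation": [0, 0, 0], "rotation": [0, 0, 0], "grip": 0.034},
  {"translation": [0, 0, 0], "rotation": [0, 0, 0], "grip": 0.034},
])

```text
t: 16.5
position: [457.2, 104.9, 313.2]
eef_rot: [-3.142, -0.0, -1.843]
wrist_force: [0.8, -5.6, -1.4]
gripper_width: 33.9
```

```bash
python3 look.py l8
```

```text
t 16.5
q [-0.65, 0.29, 0.43, 2.1, -0.17, 0.78, -1.96]
position [457.22, 104.89, 313.16]
wrist_force [0.81, -5.59, -1.37]
ft_torque [-0.99, -0.17, 0.03]
gripper_width 33.91
rot deg [-1.800e+02 -1.000e-02 -1.056e+02]
phi 164.78 R 84.13 yaw-phi-90 -0.38 F push(cw) 5.18 Frad -2.25 Fz -1.37
```

View pics/l8.png

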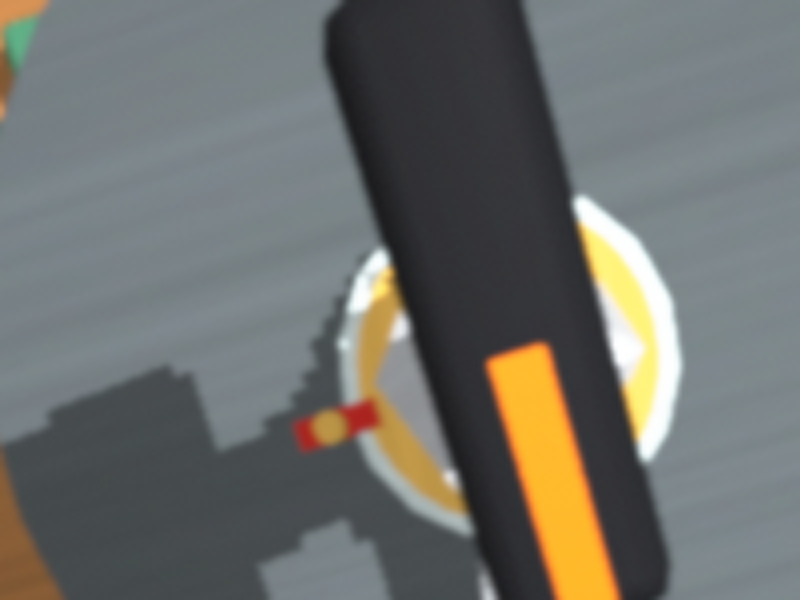

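Request:
arm_command([
  {"translation": [0.005, 0, 0], "rotation": [0, 0, 0], "grip": 0.034},
  {"translation": [0.004, 0, 0], "rotation": [0, 0, 0], "grip": 0.034},
  {"translation": [0, 0, 0], "rotation": [0, 0, 0], "grip": 0.034},
  {"translation": [0, 0, -0.01], "rotation": [0, 0, 0], "grip": 0.034},
  {"translation": [0, 0, -0.02], "rotation": [0, 0, 0], "grip": 0.034},
  {"translation": [0, 0, -0.03], "rotation": [0, 0, 0], "grip": 0.034},
  {"translation": [0, 0, -0.03], "rotation": [0, 0, 0], "grip": 0.034},
  {"translation": [0, 0.01, -0.01], "rotation": [0, 0, 0], "grip": 0.034},
  {"translation": [0, 0, 0], "rotation": [0, 0, 0], "grip": 0.034},
  {"translation": [0, 0, 0], "rotation": [0, 0, 0], "grip": 0.034},
  {"translation": [0, 0, 0], "rotation": [0, 0, 0], "grip": 0.034},
])

```text
t: 17.65
position: [445.0, 99.1, 412.6]
eef_rot: [3.141, -0.001, -1.843]
wrist_force: [-0.3, 0.2, -0.9]
gripper_width: 34.1
```

```bash
python3 - <<'E'
from h import *
polar(1)
im=camera("wrist");cv2.imwrite("pics/w20.png",cv2.resize(im[:300,60:460,::-1],None,fx=2,fy=2,interpolation=cv2.INTER_CUBIC))
im=camera("side");zoom(im,165,150,275,230,7,"pics/side20z.png")
E
```

```text
t 17.65
q [-0.7, 0.11, 0.46, 2.03, -0.06, 1.01, -2.06]
position [444.99, 99.07, 412.56]
wrist_force [-0.3, 0.16, -0.87]
ft_torque [0.03, 0.03, 0.02]
gripper_width 34.07
rot deg [ 1.7995e+02 -4.0000e-02 -1.0557e+02]
phi 170.12 R 94.82 yaw-phi-90 -5.69 F push(cw) -0.11 Frad 0.33 Fz -0.87
```

View pics/w20.png

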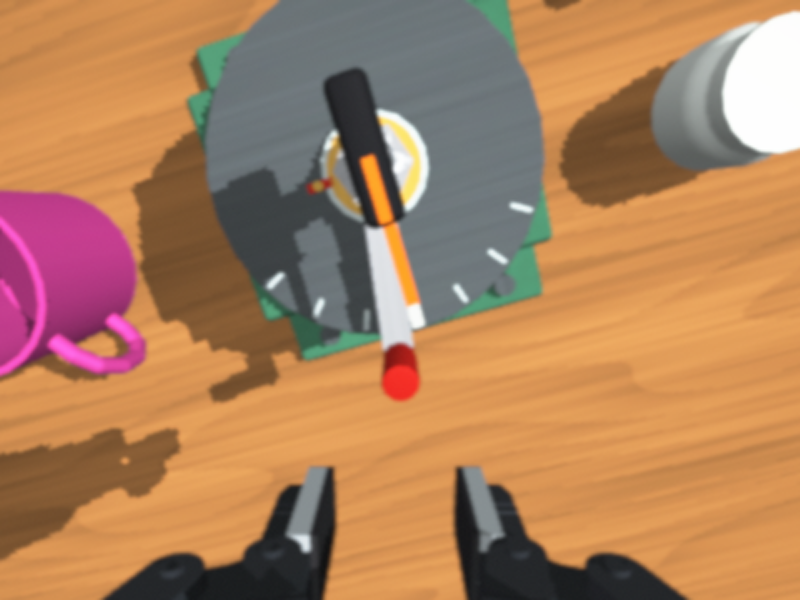

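View pics/side20z.png

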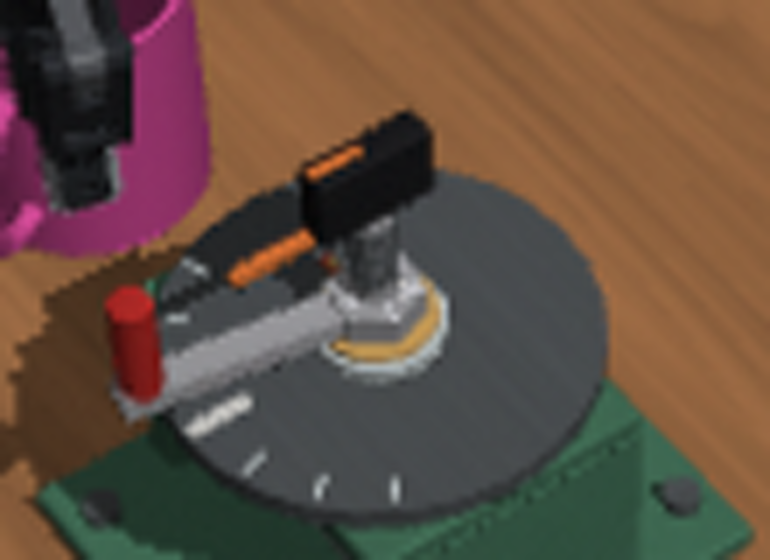

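The pointer tip sits at (236,277) in the zoomed side view, the same as before tightening, and in the wrist view it runs onto the long white mark. The tab lies at the pip (wrist view, about (318,186)), and the gripper is clear.

```bash
python3 -c "
from rig import manip
print(manip.sign_off())"
```

```text
the job is handed in; nothing more can be done
None
```

The pointer is set on the white mark, the jam nut is run down and tight, and the job is handed in. Sign-off gave no verdict.

- **Pointer:** I gripped the bar at about 80 N and turned it clockwise by about 56°. It measured within about 1° of the mark on both cameras, and the washer was still slack then. Its tip was at the same pixel after tightening as before.
- **Nut:** I pushed the red peg clockwise between the loosely open fingers. It met the washer after about 112° (just under 2 rad), where the push force rose from about 0.6 N to about 4 N. I then turned it about 0.16 rad further, until the tab reached the pip. I stopped when the holding force rose to about 5 N, below the 9 N that would drag the adjuster.
- **Last checks:** In the wrist view at full push, the pip sat over the tab's centre line. After lifting off, the gripper was clear with about 1 N on the wrist, within its noise. The clock stood at about 17.7 s when I handed in.
- **Bystanders:** The arm never came near the jug, jar or glue bottle. I did not re-measure their positions at the end.
- **Disagreement:** One early wrist-camera fit of the dial centre was about 6 mm off because the arm was still settling. I repeated it once the arm had mostly settled, and it then agreed with the other cameras to about 2 to 4 mm.

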